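# Put three battery parts back in their own trays

### The job

The round cell, the long cell and the contactor each stand in the wrong tray: bring each to the tray of its own shape (round cell to round tray, long cell to oblong tray, square contactor to square tray), standing upright in the middle of the tray, the long cell lined up with its tray's length. Every tray is taken, so on the way set one of them down in the middle of the hexagonal rubber mat and let go of it there; never put a part on the bare bench, tip it over or drop it. Leave the screwdriver, the busbar box and the meter where they are.

Things in the scene. Friction and masses are not known exactly. Their poses are not given: they have to be found in the camera images.
- round_cell_mid (a point): Round battery cell: a bright steel can standing upright, 46 mm in diameter, 80 mm tall including a 2 mm terminal disc on top; about 0.35 kg. The point is on its axis, half-way up, 40 mm above its underside; z is up its axis.
- long_cell_mid (a point): Long prismatic battery cell: an aluminium block standing on its narrow face, 110 mm long (its x), 28 mm thick (its y), 60 mm tall, with a black top plate and two terminal pads 3 mm higher near its ends; about 0.45 kg. The point is its centre, 30 mm above its underside; z is up.
- contactor_mid (a point): Contactor (a relay): a black plastic block, 50 mm (x) by 50 mm (y) by 48 mm tall, with two copper terminals 4 mm higher on its top, side by side along x; about 0.3 kg. The point is its centre, 25 mm above its underside; z is up.
- round_tray_floor (a point): Round grey tray, fixed to the bench, 136 mm outside diameter, inner diameter 126 mm; rim 14 mm above the bench, 6 mm above the tray's floor. The point is the centre of its floor, 8 mm above the bench; z is up. Home of the round cell; the long cell stands in it at the start.
- oblong_tray_floor (a point): Oblong grey tray, fixed to the bench, 170 mm long (x) by 90 mm wide (y) outside, walls 6 mm thick; rim 14 mm above the bench, 6 mm above the tray's floor. The point is the centre of its floor, 8 mm above the bench; x is along its length, z is up. Home of the long cell; the contactor stands in it at the start.
- square_tray_floor (a point): Square grey tray, fixed to the bench, 115 mm by 115 mm outside, walls 6 mm thick; rim 14 mm above the bench, 6 mm above the tray's floor. The point is the centre of its floor, 8 mm above the bench; z is up. Home of the contactor; the round cell stands in it at the start.
- hex_mat_top (a point): Parking mat, empty at the start: a flat hexagonal pad of black rubber, fixed to the bench, 104 mm across its flats, no rim, 8 mm thick. The point is the centre of its top, 8 mm above the bench; z is up.
- screwdriver: Bystander: a loose screwdriver with an orange handle, 190 mm long, lying on the bench; origin near its middle, at bench height.
- busbar_box: Bystander: a small loose black open box with copper busbars in it, 90 x 70 x 35 mm; origin at the centre of its underside.
- meter: Bystander: a loose grey handheld multimeter lying on its back, 150 x 75 x 32 mm; origin at the centre of its underside.
Mind the look-alikes: they are no part of the job. Of the things like the part that bears hex_mat_top, leave any that is purple; of the rest the smaller one is meant.

How it is judged (in metres and radians):
On the way:
1. one of the three parts is parked upright on the hexagonal mat, its centre within 35 mm of the mat's, and released (((horizontal distance between round_cell_mid and hex_mat_top below 0.035 m and z of round_cell_mid in the frame of hex_mat_top between 0.037 and 0.043 m and angle between round_cell_mid's own z axis and vertical below 0.1 rad and contact force between the fingers and round_cell below 0.05 N and linear speed of round_cell below 0.02 m/s) or (horizontal distance between long_cell_mid and hex_mat_top below 0.035 m and z of long_cell_mid in the frame of hex_mat_top between 0.027 and 0.033 m and angle between long_cell_mid's own z axis and vertical below 0.1 rad and contact force between the fingers and long_cell below 0.05 N and linear speed of long_cell below 0.02 m/s) or (horizontal distance between contactor_mid and hex_mat_top below 0.035 m and z of contactor_mid in the frame of hex_mat_top between 0.022 and 0.028 m and angle between contactor_mid's own z axis and vertical below 0.1 rad and contact force between the fingers and contactor below 0.05 N and linear speed of contactor below 0.02 m/s))), for 0.2 s.
At the end, for the whole second after the job is handed in: Round cell in the round tray, long cell in the oblong tray, contactor in the square tray: each upright (0.1 rad) on the tray floor (3 mm), centre within 15 mm of the tray centre, the long cell within 0.17 rad of the tray length; all released and at rest (horizontal distance between round_cell_mid and round_tray_floor below 0.015 m and z of round_cell_mid in the frame of round_tray_floor between 0.037 and 0.043 m and angle between each of round_cell_mid, long_cell_mid, contactor_mid's own z axis and vertical below 0.1 rad and contact force between the fingers and round_cell below 0.05 N and linear speed of each of round_cell, long_cell, contactor below 0.02 m/s and horizontal distance between long_cell_mid and oblong_tray_floor below 0.015 m and z of long_cell_mid in the frame of oblong_tray_floor between 0.027 and 0.033 m and contact force between the fingers and long_cell below 0.05 N and horizontal distance between contactor_mid and square_tray_floor below 0.015 m and z of contactor_mid in the frame of square_tray_floor between 0.022 and 0.028 m and contact force between the fingers and contactor below 0.05 N and angle between the x axis of long_cell_mid and the x axis of oblong_tray_floor, either way round below 0.17 rad); the robot touches nothing.
It fails at once if a bystander was moved by more than 20 mm (distance of any of screwdriver, busbar_box, meter from where it was at the start of the episode above 0.02 m).
It fails at once if a part was tipped by more than 0.5 rad (angle between any of round_cell_mid, long_cell_mid, contactor_mid's own z axis and vertical above 0.5 rad).
It fails at once if a part was put down on the bare bench (height (world z) of round_cell_mid below 0.044 m or height (world z) of long_cell_mid below 0.034 m or height (world z) of contactor_mid below 0.029 m).
It fails at once if a part was dropped or thrown (over 0.6 m/s, free of the fingers) ((linear speed of round_cell above 0.6 m/s and contact force between the fingers and round_cell below 0.01 N) or (linear speed of long_cell above 0.6 m/s and contact force between the fingers and long_cell below 0.01 N) or (linear speed of contactor above 0.6 m/s and contact force between the fingers and contactor below 0.01 N)).
It also fails if it takes over 109 s, if anything falls off the work surface, if the arm or the gripper's body presses on something with over 40 N, if the wrist force passes 120 N, or if a joint passes its speed limit or range.

### The arm

A 6-joint arm with a two-finger parallel gripper is mounted at the origin on the work surface. World frame = base frame: x ahead of the robot, y to its left, z up, the work surface at z = 0. Lengths are in mm, angles in rad, forces in N, time in s.
With the tool pointing down it reaches from about 300 to 775 mm from the base axis. Payload 14.6 kg.
Tool frame: the origin (TCP) lies between the finger pads; the fingertips stand 17 mm ahead of it and the grasp point (between the pads) lies 2 mm behind it (manip.tip_reach is the distance from the TCP to the fingertips, in mm); z points along the fingers, y is the line along which they close (so a half turn about z gives the same grasp; the last joint's range is limited). The gripper opens to 94 mm and grips with 3 to 60 N. Pads are 16 mm wide; open, the fingers measure 119 mm over their backs; the gripper's body (75 mm by 177 mm) begins 78 mm behind the grasp point.
Start: joints at [1.085, 0.3, 1.521, -0, 1.321, -0.067], TCP at [223.662, 502.459, 222.446] pointing down, gripper open.
Joint ranges: [-3.03, 3.03], [-0.79, 2.21], [0.23, 2.52], [-1.04, 4.18], [0, 3.07], [-2.55, 2.55]. Speed limits (rad/s): [2.22, 2.22, 2.57, 3.14, 3.14, 3.14].

### API

Orientations are given as [roll, pitch, yaw] about the fixed x, y, z axes, in that order (R = Rz(yaw) Ry(pitch) Rx(roll)).
In Python, from cell import manip, viewer gives the robot as it stands.
- The arm moves only by the tool apply_moves, never from a script. Its argument "moves" is a list of rows, each a list of 3 entries, a list of its own where there are three numbers: the shift along the tool's x, y, z each as a share of 0.25 m, from -1 to 1, then the turn, a rotation vector about the tool's x, y, z each as a share of pi rad, from -1 to 1, then the closure, from 0 (fully open) to 1 (shut). In form: [[[dx, dy, dz], [wx, wy, wz], grip], ...]. A call has 1 to 12 rows; each row is the pose to reach, as a shift and turn from the pose commanded when the call began, along the tool's axes at that moment, turning the shorter way round; what a row does not reach only later rows make up. A row lasts 1/12 s, in which the tool goes at most 41.7 mm and 7.16 degrees, less where a joint would pass 70% of its speed; a pose out of reach is approached as far as the arm can. A call with a number of a shift or a turn outside -1 to 1 is refused whole. A call with a gripper value outside its range is refused whole. The fingers move at their own pace and stop on an object; "squeeze" is the grip in N (left out, the last holds). Time passes only in rows, so rows that repeat a pose let the fingers close. It gives the time, the measured TCP pose, the force, the opening and the grip force at its end, in the units of the state.
- manip.read_state(): the state, without advancing time (a new reading comes with each control period).
- viewer.camera(name): name is "scene" or "top" or "wrist"; returns the picture (420x560x3 uint8, blue, green, red); there is no depth.
- viewer.camera_info(name): a dict with "camera_matrix" (3x3 intrinsics, pixels), "R" (3x3) and "t" (3): a world point X has camera coordinates R X + t. Camera axes: x right, y down, z forward; pixel columns grow to the right and rows downward; lengths in mm; the calibration is good to about 2 mm. A picture is of the moment at which its call begins: read the wrist's pose just before it. camera_info takes no time and is no camera call; for the wrist camera it gives the pose at the moment of the call.
- manip.sign_off(): hands the job in; it is judged then, once.
The state is a dict: "clock": time; "joints": joint angles; "qd": joint speeds; "effort": joint torques, N m; "eef_pos": TCP position; "eef_rot": TCP orientation; "wrist_force": force on the tool from outside, world axes, zero at the start; "moment": the same for the moment, N m; "finger_gap": finger opening in mm; "finger_force": force on a finger pad.
Only numpy, scipy, OpenCV 4.12 (cv2) and the standard library are available. Lean on these libraries where they do the work, as an engineer would, in place of code of your own. Each camera call takes 0.05 s, during which the arm holds its last target. There are 200 camera calls.

## Working session

There is one attempt and no reset: what is moved stays moved. The work goes in short steps, Python scripts to look and compute and a tool call to move; the robot and the scene stay as the last step left them, time stands still between calls to the robot, and variables do not carry over. Pictures are saved under pics/ and viewed, at most 14 in all, crops included, and the job is handed in when it is done.

Besides the shell and the picture viewer there is one more tool, called after "Emit:" as name([rows], argument=value, ...), one row to a line, values as JSON. apply_moves: Moves the arm, as the interface text tells. Shift numbers are shares of 0.25 m and turn numbers shares of pi rad, none past 1 either way. Its arguments: {"type":"object","properties":{"moves":{"type":"array"},"squeeze":{"type":"number"}},"required":["moves"]}

```bash
mkdir -p pics; ls; python3 - <<'E'
from cell import manip, viewer
import cv2
print(manip.read_state())
for n in ("top","scene"):
    im=viewer.camera(n); cv2.imwrite(f"pics/{n}0.png",im); i=viewer.camera_info(n); print(n,i)
E
```

```text
pics
{'clock': 0.0, 'joints': array([ 1.08543696e+00,  3.00466055e-01,  1.52158569e+00,  3.61025207e-05,
        1.32066863e+00, -6.65956969e-02]), 'qd': array([ 8.52382677e-05, -1.43283236e-04,  4.42653298e-04,  3.73162878e-04,
        1.18301641e-03,  1.02259747e-03]), 'effort': array([-7.49063183e-04, -5.31810093e+01, -3.52744353e+01,  7.07768602e-02,
        2.43422430e-02, -9.95453934e-05]), 'eef_pos': array([223.52885515, 502.26923782, 221.88713082]), 'eef_rot': array([-3.14046977e+00, -1.09936904e-04,  2.72281996e+00]), 'wrist_force': array([-0.4830137 ,  0.00194102, -0.05974787]), 'moment': array([-0.03572726,  0.06143829, -0.05098248]), 'finger_force': 0.0, 'finger_gap': 94.00383836249134}
top {'camera_matrix': array([[419.82734146,   0.        , 281.71870729],
       [  0.        , 419.82734146, 209.88934958],
       [  0.        ,   0.        ,   1.        ]]), 'R': array([[-0.01609011, -0.99983181,  0.00880058],
       [-0.99711743,  0.01539247, -0.07429609],
       [ 0.07414813, -0.00997064, -0.99719739]]), 't': array([  65.54153998,  649.34151495, 1207.03673377])}
scene {'camera_matrix': array([[415.56478692,   0.        , 272.206463  ],
       [  0.        , 415.56478692, 201.16607109],
       [  0.        ,   0.        ,   1.        ]]), 'R': array([[ 0.71815964,  0.69572071, -0.01481316],
       [ 0.42126583, -0.45159899, -0.78650712],
       [-0.5538789 ,  0.55859739, -0.61740353]]), 't': array([-508.15580917, -192.48654   , 1563.78999295])}
```

View pics/top0.png

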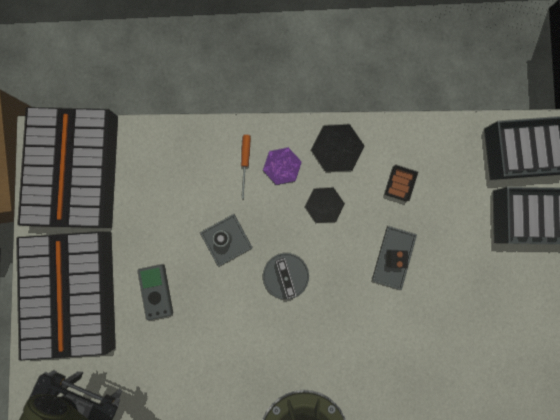

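View pics/scene0.png

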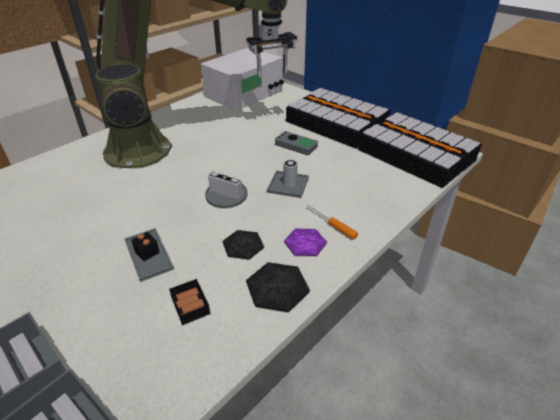

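Top view: three hexagonal mats, at (282,166) purple (excluded), at (338,148) large black and at (325,205) small black. The small black one is meant, because purple is ruled out and the smaller of the rest is called for. The square tray with the round cell is at (226,240), the round tray with the long cell at (286,276), and the oblong tray with the contactor at (394,258). Next I measure and crop.

```bash
cat > h.py <<'E'
import numpy as np, cv2
from cell import manip, viewer
def ray(uv,z,i):
    """pixels -> world points on plane z"""
    uv=np.atleast_2d(uv).astype(float)
    d=(np.linalg.inv(i["camera_matrix"])@np.c_[uv,np.ones(len(uv))].T).T@i["R"]
    c=-i["R"].T@i["t"]
    return c+d*((z-c[2])/d[:,2])[:,None]
def proj(X,i):
    p=(i["R"]@np.atleast_2d(X).T).T+i["t"]; q=(i["camera_matrix"]@p.T).T
    return q[:,:2]/q[:,2:]
def rect(P):
    """min-area rectangle of world xy: centre, long side, short side, yaw of long side"""
    (c,(a,b),_) ,bx= (r:=cv2.minAreaRect(np.float32(P[:,:2]))),cv2.boxPoints(cv2.minAreaRect(np.float32(P[:,:2])))
    e=[bx[1]-bx[0],bx[2]-bx[1]]; e=max(e,key=np.linalg.norm)
    return np.round(r[0],1),np.round(sorted(r[1]),1),round(float(np.arctan2(e[1],e[0])),3)
E
python3 - <<'E'
from h import *
im=cv2.imread("pics/top0.png"); i=viewer.camera_info("top")
hsv=cv2.cvtColor(im,cv2.COLOR_BGR2HSV)
print("bench",im[330,350],"tray",im[235,240],"mat",im[205,325])
bench=cv2.GaussianBlur(im,(3,3),0).max(2)
m=((bench<118)|(hsv[...,1]>110)).astype(np.uint8)
m[:118]=0
cs,_=cv2.findContours(m,cv2.RETR_EXTERNAL,cv2.CHAIN_APPROX_NONE)
for c in cs:
    if cv2.contourArea(c)<300: continue
    P=ray(c[:,0],12,i)
    print(cv2.boundingRect(c),rect(P),"circ",[np.round(v,1) for v in cv2.minEnclosingCircle(np.float32(P[:,:2]))],"area",round(cv2.contourArea(np.float32(P[:,:2]))))
cv2.imwrite("pics/crop1.png",cv2.resize(im[120:310,190:430],None,fx=3,fy=3,interpolation=cv2.INTER_CUBIC))
E
```

```text
bench [131 146 145] tray [83 85 81] mat [40 44 43]
(263, 390, 83, 30) (array([91.7,  0.3]), array([ 80.5, 234.4]), 1.551) circ [array([55.6,  1. ]), np.float64(117.2)] area 13811
(19, 369, 141, 51) (array([132.8, 611.2]), array([138.5, 396.8]), 1.551) circ [array([ 66.3, 612.5]), np.float64(198.4)] area 37622
(137, 264, 37, 58) (array([416.4, 426.9]), array([ 85. , 159.1]), 0.184) circ [array([417.3, 427.7]), np.float64(84.5)] area 12651
(262, 252, 48, 50) (array([457.3,  47.2]), array([135.9, 136.5]), -0.478) circ [array([455.8,  48.7]), np.float64(71.2)] area 14526
(371, 226, 46, 64) (array([ 505. , -272.1]), array([ 96.6, 175.5]), -0.305) circ [array([ 504.5, -273.2]), np.float64(96.5)] area 15971
(200, 214, 53, 53) (array([564.8, 220.1]), array([118.7, 119.9]), 0.487) circ [array([564.9, 220.5]), np.float64(80.1)] area 13435
(304, 187, 41, 37) (array([664. , -70.5]), array([107.2, 118.9]), 1.555) circ [array([664. , -70.5]), np.float64(60.1)] area 9656
(383, 164, 36, 41) (array([ 722.1, -299.4]), array([ 82.3, 112.7]), -0.339) circ [array([ 721.7, -300.3]), np.float64(65.1)] area 8506
(263, 148, 39, 38) (array([780.4,  53. ]), array([106.1, 112.5]), 0.763) circ [array([779.5,  52.2]), np.float64(58.7)] area 9111
(310, 123, 55, 51) (array([ 836.2, -114.1]), array([142.2, 166.2]), -0.486) circ [array([ 835.6, -115. ]), np.float64(83.2)] area 18006
(481, 118, 79, 136) (array([ 717.7, -662.8]), array([238.3, 407. ]), -0.033) circ [array([ 720. , -674.7]), np.float64(227.7)] area 82832
(16, 118, 103, 244) (array([583.4, 687.5]), array([294.8, 711.8]), 0.004) circ [array([585.3, 686.6]), np.float64(378.6)] area 195704
(0, 118, 18, 302) (array([504.4, 853.6]), array([ 50.5, 872.9]), 0.033) circ [array([503.9, 868.9]), np.float64(436.5)] area 31363
```

View pics/crop1.png

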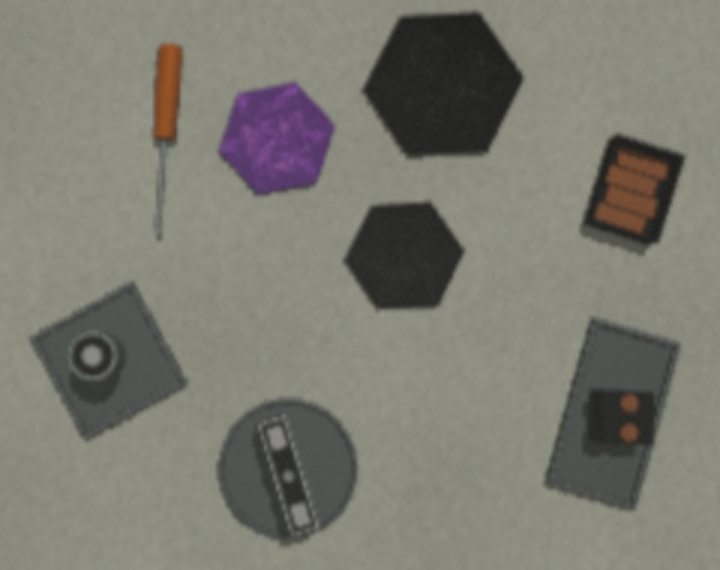

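The crop confirms it: the small black hexagon is at crop (404,257), i.e. (325,206) in the full image, next to the larger black one at (443,84) and the purple one at (277,138). Now I work out part estimates and the first approach.

```bash
cat >> h.py <<'E'
def go(x,y,z,yaw,cur=None):
    """print the single-call shift (shares) and turn share about tool z to a down-pointing target"""
    if cur is None:
        s=manip.read_state(); cur=(*s["eef_pos"],s["eef_rot"][2])
    d=np.array([x,y,z])-cur[:3]; c,s_=np.cos(cur[3]),np.sin(cur[3])
    dy=(yaw-cur[3]+np.pi)%(2*np.pi)-np.pi
    sh=np.array([c*d[0]+s_*d[1],s_*d[0]-c*d[1],-d[2]])/250
    print("go shift",np.round(sh,4),"wz",round(-dy/np.pi,4),"rows>=",int(np.ceil(max(np.linalg.norm(d)/41.7,abs(dy)/0.125))))
E
python3 - <<'E'
from h import *
i=viewer.camera_info("top"); f=lambda u,v:(190+u/3,120+v/3)
print("round",ray(f(92,356),88,i)); 
a=ray([f(276,436),f(300,516)],71,i); print("long",a,a.mean(0),np.arctan2(*(a[0]-a[1])[[1,0]]))
print("cont",ray([f(629,403),f(629,433)],60,i))
go(390,232,222,2.723); go(500,-40,222,1.57,(390,232,222,2.723)); go(500,-275,222,1.57,(500,-40,222,1.57))
E
```

```text
round [[568.46050606 225.77775509  88.        ]]
long [[491.57474249  57.48121666  71.        ]
 [417.61869197  36.43654462  71.        ]] [454.59671723  46.95888064  71.        ] 0.2772288907130436
cont [[ 516.33162705 -276.11438879   60.        ]
 [ 488.23503057 -275.07392844   60.        ]]
go shift [-1.0478e+00 -7.1690e-01 -1.0000e-04] wz -0.0001 rows>= 8
go shift [-0.8443 -0.8152  0.    ] wz 0.367 rows>= 10
go shift [-9.4e-01  7.0e-04  0.0e+00] wz -0.0 rows>= 6
```

Emit:
apply_moves([
  [[-1,-0.7,0],[0,0,0],0],
  [[-1,-0.7,0],[0,0,0],0],
  [[-1,-0.7,0],[0,0,0],0],
  [[-1,-0.7,0],[0,0,0],0],
  [[-1,-0.7,0],[0,0,0],0],
  [[-1,-0.7,0],[0,0,0],0],
  [[-1,-0.7,0],[0,0,0],0],
  [[-1,-0.7,0],[0,0,0],0],
  [[-1,-0.7,0],[0,0,0],0],
])

```text
clock: 0.85
eef_pos: [382.1, 238.6, 222.4]
eef_rot: [-3.141, 0.0, 2.719]
wrist_force: [-0.9, 0.4, 0.6]
finger_gap: 94.1
finger_force: 0.0
```

Emit:
apply_moves([
  [[-0.84,-0.82,0],[0,0,0.367],0],
  [[-0.84,-0.82,0],[0,0,0.367],0],
  [[-0.84,-0.82,0],[0,0,0.367],0],
  [[-0.84,-0.82,0],[0,0,0.367],0],
  [[-0.84,-0.82,0],[0,0,0.367],0],
  [[-0.84,-0.82,0],[0,0,0.367],0],
  [[-0.84,-0.82,0],[0,0,0.367],0],
  [[-0.84,-0.82,0],[0,0,0.367],0],
  [[-0.84,-0.82,0],[0,0,0.367],0],
  [[-0.84,-0.82,0],[0,0,0.367],0],
  [[-0.84,-0.82,0],[0,0,0.367],0],
])

```text
clock: 1.77
eef_pos: [489.4, -31.0, 222.1]
eef_rot: [-3.141, -0.0, 1.569]
wrist_force: [1.4, 0.1, -0.9]
finger_gap: 93.8
finger_force: 0.0
```

Emit:
apply_moves([
  [[-0.9,0,0],[0,0,0],0],
  [[-0.9,0,0],[0,0,0],0],
  [[-0.9,0,0],[0,0,0],0],
  [[-0.9,0,0],[0,0,0],0],
  [[-0.9,0,0],[0,0,0],0],
  [[-0.9,0,0],[0,0,0],0],
  [[-0.9,0,0],[0,0,0],0],
])

```text
clock: 2.35
eef_pos: [489.0, -259.1, 221.8]
eef_rot: [-3.141, -0.0, 1.569]
wrist_force: [0.3, 0.3, -0.3]
finger_gap: 93.9
finger_force: 0.0
```

```bash
python3 - <<'E'
from h import *
s=manip.read_state();print(s["clock"],s["eef_pos"],s["eef_rot"])
i=viewer.camera_info("wrist");im=viewer.camera("wrist");cv2.imwrite("pics/w1.png",im)
np.save("pics/w1.npy",i,allow_pickle=True)
print(-i["R"].T@i["t"],i["R"],i["camera_matrix"][0])
E
```

```text
2.35 [ 488.98883292 -259.08933087  221.77853333] [-3.14084181e+00 -1.38475365e-04  1.56889755e+00]
[ 489.02010874 -193.10582689  383.02271892] [[ 9.99999421e-01 -9.45027763e-04  5.14160090e-04]
 [-1.03774818e-03 -9.73352870e-01  2.29310084e-01]
 [ 2.83754804e-04 -2.29310485e-01 -9.73353287e-01]] [359.68076357   0.         277.00350771]
```

View pics/w1.png

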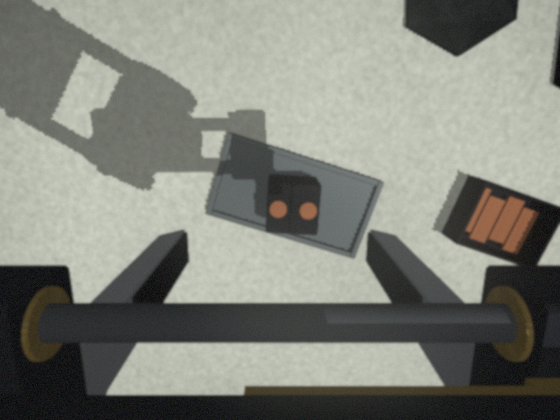

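The wrist view shows the oblong tray with corners near (230,132), (382,180), (355,256) and (208,212). The contactor's terminals are at (278,209) and (308,211), so it is nearly axis-aligned.

```bash
cat >> h.py <<'E'
def copper(im,i,z=60,roi=None):
    hsv=cv2.cvtColor(im,cv2.COLOR_BGR2HSV); m=cv2.inRange(hsv,(3,90,90),(18,255,255))
    if roi: k=np.zeros_like(m); k[roi[1]:roi[3],roi[0]:roi[2]]=1; m=m*k
    n,_,st,ce=cv2.connectedComponentsWithStats(m)
    o=sorted(range(1,n),key=lambda j:-st[j,4])[:2]; P=ray(ce[o],z,i)
    d=P[0]-P[1]; return ce[o],P.mean(0)[:2],np.linalg.norm(d),np.arctan2(d[1],d[0])
E
python3 - <<'E'
from h import *
i=np.load("pics/w1.npy",allow_pickle=True).item(); im=cv2.imread("pics/w1.png")
print(copper(im,i,60,(200,120,390,260)))
P=ray([(230,132),(382,180),(355,256),(208,212)],14,i); print("oblong",rect(P),P.mean(0))
P=ray([(267,177),(320,178),(319,234),(266,233)],56,i); print("cont dark",rect(P))
go(502,-275,110,np.pi/2)
E
```

```text
(array([[307.74329502, 210.49042146],
       [277.7519685 , 208.88976378]]), array([ 503.71378914, -276.3651771 ]), np.float64(27.86765763208122), np.float64(-0.056092197047607505))
oblong (array([ 508.1, -273.9]), array([ 87.4, 166.3]), -0.304) [ 507.57606484 -273.74720041   14.        ]
cont dark (array([ 504.4, -273.8]), array([50.6, 54. ]), 1.55)
go shift [-0.0712  0.0515  0.4474] wz -0.0003 rows>= 3
```

Emit:
apply_moves([
  [[-0.0675,0.059,0.1],[0,0,0.017],0],
  [[-0.0675,0.059,0.25],[0,0,0.017],0],
  [[-0.0675,0.059,0.4],[0,0,0.017],0],
  [[-0.0675,0.059,0.5],[0,0,0.017],0],
  [[-0.0675,0.059,0.58],[0,0,0.017],0],
  [[-0.0675,0.059,0.65],[0,0,0.017],0],
  [[-0.0675,0.059,0.7],[0,0,0.017],0],
  [[-0.0675,0.059,0.74],[0,0,0.017],0],
  [[-0.0675,0.059,0.743],[0,0,0.017],0],
  [[-0.0675,0.059,0.743],[0,0,0.017],0],
], squeeze=20)

```text
clock: 3.23
eef_pos: [504.2, -273.1, 36.9]
eef_rot: [-3.142, -0.0, 1.517]
wrist_force: [0.6, -0.6, 0.5]
finger_gap: 93.9
finger_force: 0.0
```

Emit:
apply_moves([
  [[0,0,0],[0,0,0],0.3],
  [[0,0,0],[0,0,0],0.38],
  [[0,0,0],[0,0,0],0.44],
  [[0,0,0],[0,0,0],0.5],
  [[0,0,0],[0,0,0],0.6],
  [[0,0,0],[0,0,0],0.7],
  [[0,0,0],[0,0,0],0.7],
  [[0,0,0],[0,0,0],0.7],
  [[0,0,0],[0,0,0],0.7],
  [[0,0,0],[0,0,0],0.7],
], squeeze=20)

```text
clock: 4.07
eef_pos: [503.9, -273.7, 36.8]
eef_rot: [3.142, 0.0, 1.516]
wrist_force: [-0.4, -0.3, 1.7]
finger_gap: 50.0
finger_force: 20.0
```

Emit:
apply_moves([
  [[0,0,-0.08],[0,0,0],0.7],
  [[0,0,-0.2],[0,0,0],0.7],
  [[0,0,-0.32],[0,0,0],0.7],
  [[0.04,0.03,-0.36],[0,0,0],0.7],
  [[0.13,0.09,-0.36],[0,0,0],0.7],
  [[0.25,0.17,-0.36],[0,0,0],0.7],
  [[0.38,0.26,-0.36],[0,0,0],0.7],
  [[0.51,0.35,-0.36],[0,0,0],0.7],
  [[0.64,0.44,-0.36],[0,0,0],0.7],
  [[0.75,0.52,-0.36],[0,0,0],0.7],
  [[0.83,0.575,-0.36],[0,0,0],0.7],
  [[0.857,0.594,-0.36],[0,0,0],0.7],
], squeeze=30)

```text
clock: 5.07
eef_pos: [665.0, -63.7, 124.9]
eef_rot: [-3.14, -0.001, 1.52]
wrist_force: [-0.1, -0.1, -3.7]
finger_gap: 49.8
finger_force: 30.0
```

```bash
python3 - <<'E'
from h import *
s=manip.read_state();print(s["clock"],s["eef_pos"],s["eef_rot"],s["finger_gap"],s["finger_force"])
i=viewer.camera_info("wrist");im=viewer.camera("wrist");cv2.imwrite("pics/w2.png",im)
np.save("pics/w2.npy",i,allow_pickle=True)
print("mat expected px",proj([664,-70.5,8],i))
E
```

```text
5.0667 [665.00229982 -63.66469199 124.8886434 ] [-3.14003097e+00 -8.05534842e-04  1.51957506e+00] 49.78861270342712 29.99559223651886
mat expected px [[276.15181914 211.25101774]]
```

View pics/w2.png

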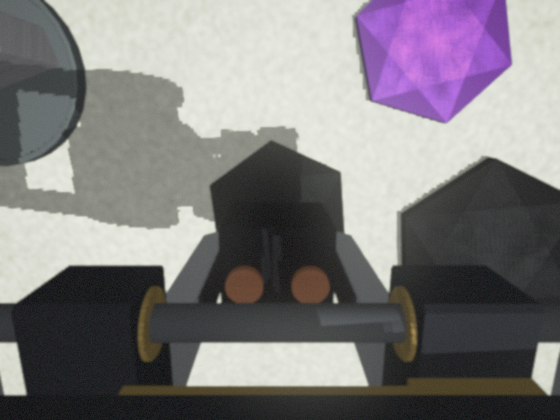

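The mat's vertices at (271,141), (210,187) and (341,173) match its expected centre at (276,211). The contactor hangs over it, with terminals at (244,285) and (310,285).

```bash
python3 - <<'E'
from h import *
i=np.load("pics/w2.npy",allow_pickle=True).item(); im=cv2.imread("pics/w2.png")
print(copper(im,i,124.9+23.2,(205,255,345,310)))
P=ray([(271,141),(210,187),(341,173)],8,i);print(P); v=P[0]; print("centre from two side verts", P[1]+P[2]-P[0])
E
```

```text
(array([[310.17635271, 286.00601202],
       [243.64321608, 285.83718593]]), array([664.91268824, -66.07512423]), np.float64(27.748598875794254), np.float64(-0.05281393613798325))
[[662.8834199  -14.92464237   8.        ]
 [613.02921207 -48.20573481   8.        ]
 [716.04694764 -42.26415181   8.        ]]
centre from two side verts [666.19273982 -75.54524424   8.        ]
```

Emit:
apply_moves([
  [[-0.014,0,0.04],[0,0,0],0.7],
  [[-0.028,0,0.12],[0,0,0],0.7],
  [[-0.028,0,0.2],[0,0,0],0.7],
  [[-0.028,0,0.26],[0,0,0],0.7],
  [[-0.028,0,0.3],[0,0,0],0.7],
  [[-0.028,0,0.325],[0,0,0],0.7],
  [[-0.028,0,0.338],[0,0,0],0.7],
  [[-0.028,0,0.345],[0,0,0],0.7],
  [[-0.028,0,0.349],[0,0,0],0.7],
  [[-0.028,0,0.351],[0,0,0],0.7],
  [[-0.028,0,0.351],[0,0,0],0.7],
])

```text
clock: 6.03
eef_pos: [663.7, -74.8, 39.5]
eef_rot: [3.141, 0.0, 1.516]
wrist_force: [0.1, 0.1, -3.9]
finger_gap: 49.7
finger_force: 30.0
```

Emit:
apply_moves([
  [[0,0,0.004],[0,0,0],0.7],
  [[0,0,0.008],[0,0,0],0.7],
  [[0,0,0.008],[0,0,0],0.7],
])

```text
clock: 6.28
eef_pos: [663.4, -74.7, 36.8]
eef_rot: [-3.141, -0.0, 1.516]
wrist_force: [-0.4, -0.9, -3.0]
finger_gap: 49.7
finger_force: 30.0
```

Emit:
apply_moves([
  [[0,0,0.003],[0,0,0],0.7],
  [[0,0,0.003],[0,0,0],0.7],
])

```text
clock: 6.45
eef_pos: [663.6, -74.7, 36.8]
eef_rot: [3.141, 0.0, 1.516]
wrist_force: [-2.8, 0.4, 2.5]
finger_gap: 49.7
finger_force: 30.0
```

Emit:
apply_moves([
  [[0,0,0],[0,0,0],0.4],
  [[0,0,0],[0,0,0],0.2],
  [[0,0,0],[0,0,0],0],
  [[0,0,0],[0,0,0],0],
  [[0,0,0],[0,0,0],0],
  [[0,0,0],[0,0,0],0],
  [[0,0,-0.1],[0,0,0],0],
  [[0,0,-0.25],[0,0,0],0],
  [[0,0,-0.4],[0,0,0],0],
  [[0,0,-0.55],[0,0,0],0],
  [[0,0,-0.7],[0,0,0],0],
  [[0,0,-0.7],[0,0,0],0],
])

```text
clock: 7.45
eef_pos: [665.5, -75.1, 220.0]
eef_rot: [3.13, 0.001, 1.516]
wrist_force: [0.1, 0.0, 0.3]
finger_gap: 94.2
finger_force: 0.0
```

```bash
python3 - <<'E'
from h import *
s=manip.read_state();print(s["clock"],s["eef_pos"],s["finger_gap"])
i=viewer.camera_info("wrist");im=viewer.camera("wrist");cv2.imwrite("pics/w3.png",im)
np.save("pics/w3.npy",i,allow_pickle=True)
p=proj([664,-76,60],i)[0].astype(int);print(p,copper(im,i,60,(p[0]-60,p[1]-50,p[0]+60,p[1]+50)))
# aim: camera looks beyond the tool, so stop 40 mm short
go(455,47,225,0.277)
E
```

```text
7.45 [665.46884226 -75.10551969 219.99676523] 94.20497123325549
[273 192] (array([[287.87272727, 194.32363636],
       [257.59292035, 194.96460177]]), array([663.56510097, -77.8094825 ]), np.float64(27.648416645898507), np.float64(-0.03451680974515918))
go shift [ 0.4416 -0.8641 -0.0364] wz 0.3945 rows>= 10
```

Emit:
apply_moves([
  [[0.02,-0.05,0],[0,0,0.03],0],
  [[0.07,-0.14,-0.02],[0,0,0.07],0],
  [[0.12,-0.24,-0.036],[0,0,0.11],0],
  [[0.17,-0.33,-0.036],[0,0,0.15],0],
  [[0.22,-0.43,-0.036],[0,0,0.19],0],
  [[0.27,-0.52,-0.036],[0,0,0.23],0],
  [[0.32,-0.62,-0.036],[0,0,0.27],0],
  [[0.36,-0.71,-0.036],[0,0,0.31],0],
  [[0.41,-0.8,-0.036],[0,0,0.35],0],
  [[0.435,-0.85,-0.036],[0,0,0.385],0],
  [[0.44,-0.864,-0.036],[0,0,0.3945],0],
  [[0.44,-0.864,-0.036],[0,0,0.3945],0],
])

```text
clock: 8.5
eef_pos: [452.8, 47.3, 219.7]
eef_rot: [-3.141, 0.001, 0.276]
wrist_force: [0.1, 0.1, -0.4]
finger_gap: 93.8
finger_force: 0.0
```

```bash
python3 - <<'E'
from h import *
s=manip.read_state();print(s["clock"],s["eef_pos"],s["eef_rot"])
i=viewer.camera_info("wrist");im=viewer.camera("wrist");cv2.imwrite("pics/w4.png",im)
np.save("pics/w4.npy",i,allow_pickle=True)
E
```

```text
8.5 [452.8208525   47.25423655 219.6554961 ] [-3.14137278e+00  6.93238955e-04  2.76418000e-01]
```

View pics/w4.png

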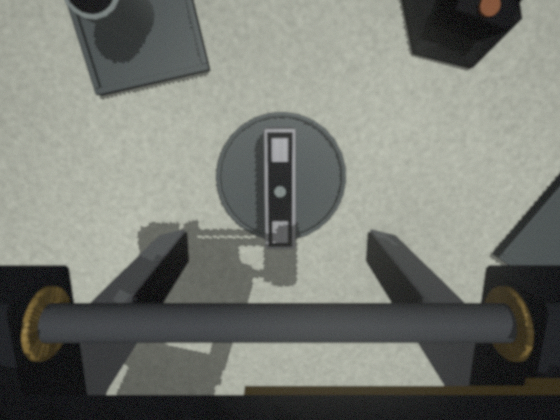

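The long cell stands along the image vertical, corners near (265,129), (295,129), (293,247) and (267,247), with its centre dot at (280,191). The round tray is a circle around (281,175).

```bash
python3 - <<'E'
from h import *
i=np.load("pics/w4.npy",allow_pickle=True).item(); im=cv2.imread("pics/w4.png")
P=ray([(265,129),(295,129),(293,247),(267,247)],68,i); print("long",rect(P),P.mean(0),"dot",ray((280,191),68,i))
# round tray outline: edge of non-bench blob fitted by an ellipse
m=(cv2.GaussianBlur(im,(5,5),0).max(2)<118).astype(np.uint8); m[:105]=0; m[218:]=0; m[:,:205]=0; m[:,360:]=0
c=max(cv2.findContours(m,0,cv2.CHAIN_APPROX_NONE)[0],key=cv2.contourArea)[:,0]
c=c[(c[:,1]<216)]; P=ray(c,14,i)[:,:2]
for _ in range(3):
    A=np.c_[2*P,np.ones(len(P))]; q=np.linalg.lstsq(A,(P**2).sum(1),rcond=None)[0]; r=np.sqrt(q[2]+q[0]**2+q[1]**2)
    e=abs(np.hypot(*(P-q[:2]).T)-r); P=P[e<max(2,np.percentile(e,90))]
print("tray",q[:2],r,len(P))
go(455,47,44,0.277)
E
```

```text
long (array([456.7,  45.5]), array([ 25.6, 106.5]), 0.277) [456.74598609  45.42658777  68.        ] dot [[456.10262667  45.24183394  68.        ]]
tray [462.17245441  46.09268152] 58.19701338985493 336
go shift [0.0061 0.0014 0.7029] wz 0.0005 rows>= 5
```

Emit:
apply_moves([
  [[0.0117,0.0116,0.1],[0,0,0],0],
  [[0.0117,0.0116,0.25],[0,0,0],0],
  [[0.0117,0.0116,0.4],[0,0,0],0],
  [[0.0117,0.0116,0.5],[0,0,0],0],
  [[0.0117,0.0116,0.58],[0,0,0],0],
  [[0.0117,0.0116,0.65],[0,0,0],0],
  [[0.0117,0.0116,0.7],[0,0,0],0],
  [[0.0117,0.0116,0.725],[0,0,0],0],
  [[0.0117,0.0116,0.727],[0,0,0],0],
  [[0.0117,0.0116,0.727],[0,0,0],0],
], squeeze=30)

```text
clock: 9.38
eef_pos: [457.5, 44.7, 38.4]
eef_rot: [-3.142, 0.0, 0.278]
wrist_force: [-0.3, 0.3, 0.4]
finger_gap: 93.6
finger_force: 0.0
```

Emit:
apply_moves([
  [[0,0,0],[0,0,0],0.4],
  [[0,0,0],[0,0,0],0.55],
  [[0,0,0],[0,0,0],0.62],
  [[0,0,0],[0,0,0],0.68],
  [[0,0,0],[0,0,0],0.74],
  [[0,0,0],[0,0,0],0.8],
  [[0,0,0],[0,0,0],0.9],
  [[0,0,0],[0,0,0],0.9],
  [[0,0,0],[0,0,0],0.9],
  [[0,0,0],[0,0,0],0.9],
  [[0,0,0],[0,0,0],0.9],
])

```text
clock: 10.3
eef_pos: [457.3, 44.9, 38.4]
eef_rot: [-3.141, 0.0, 0.277]
wrist_force: [0.4, 0.2, 0.3]
finger_gap: 27.9
finger_force: 30.0
```

Emit:
apply_moves([
  [[0,0,-0.08],[0,0,0],0.9],
  [[0,0,-0.2],[0,0,0],0.9],
  [[0,0,-0.32],[0,0,0],0.9],
  [[0,0.03,-0.36],[0,0,0.01],0.9],
  [[-0.02,0.12,-0.36],[0,0,0.03],0.9],
  [[-0.04,0.24,-0.36],[0,0,0.055],0.9],
  [[-0.06,0.36,-0.36],[0,0,0.085],0.9],
  [[-0.08,0.48,-0.36],[0,0,0.115],0.9],
  [[-0.1,0.61,-0.36],[0,0,0.145],0.9],
  [[-0.12,0.74,-0.36],[0,0,0.17],0.9],
  [[-0.14,0.86,-0.36],[0,0,0.182],0.9],
  [[-0.15,0.92,-0.36],[0,0,0.185],0.9],
])

```text
clock: 11.3
eef_pos: [483.6, -190.1, 127.0]
eef_rot: [3.141, 0.001, -0.31]
wrist_force: [0.8, -0.7, -5.1]
finger_gap: 27.8
finger_force: 30.0
```

```bash
python3 - <<'E'
from h import *
s=manip.read_state();print(s["clock"],s["eef_pos"],s["eef_rot"],s["finger_gap"])
i=viewer.camera_info("wrist");im=viewer.camera("wrist");cv2.imwrite("pics/w5.png",im)
np.save("pics/w5.npy",i,allow_pickle=True)
go(507.6,-273.8,128,-0.304)
E
```

```text
11.3 [ 483.62141264 -190.06949054  126.96831537] [ 3.14121571e+00  1.25170647e-03 -3.10351997e-01] 27.843710275675306
go shift [ 0.1919  0.2855 -0.0043] wz -0.002 rows>= 3
```

View pics/w5.png

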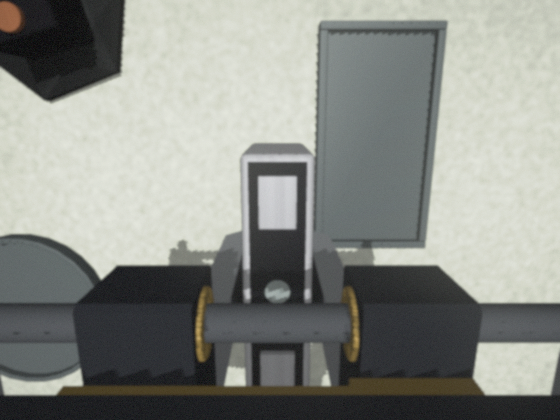

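The empty oblong tray is fully visible, corners (320,22), (447,23), (425,247) and (317,246). The held cell's centre dot is at (277,291).

```bash
python3 - <<'E'
from h import *
i=np.load("pics/w5.npy",allow_pickle=True).item()
P=ray([(320,22),(447,22),(425,247),(317,246)],14,i); r=rect(P); print("oblong",r,P.mean(0))
t=P.mean(0); d=ray((277,291),156.6,i)[0]; print("dot",d)
off=d-manip.read_state()["eef_pos"]; print("off",off)
ce=ray([(248,157),(310,157)],156.6-0,i); print(np.linalg.norm(ce[0]-ce[1]),ce.mean(0),"cell yaw",np.arctan2(*(ce.mean(0)-d)[[1,0]]))
E
```

```text
oblong (array([ 506.3, -276. ]), array([ 88.9, 167. ]), -0.307) [ 506.34842442 -276.46553792   14.        ]
dot [ 482.4437988  -189.99898483  156.6       ]
off [-1.26567747  1.18538004 29.68351434]
22.616353248936438 [ 533.03942385 -206.9396209   156.6       ] cell yaw -0.32309166959988517
```

Emit:
apply_moves([
  [[0.04,0.06,0],[0,0,0],0.9],
  [[0.11,0.17,0],[0,0,0],0.9],
  [[0.17,0.26,0.03],[0,0,0],0.9],
  [[0.196,0.298,0.1],[0,0,0],0.9],
  [[0.196,0.298,0.18],[0,0,0],0.9],
  [[0.196,0.298,0.24],[0,0,0],0.9],
  [[0.196,0.298,0.29],[0,0,0],0.9],
  [[0.196,0.298,0.32],[0,0,0],0.9],
  [[0.196,0.298,0.335],[0,0,0],0.9],
  [[0.196,0.298,0.343],[0,0,0],0.9],
  [[0.196,0.298,0.345],[0,0,0],0.9],
  [[0.196,0.298,0.345],[0,0,0],0.9],
])

```text
clock: 12.35
eef_pos: [508.9, -272.6, 42.8]
eef_rot: [3.141, -0.001, -0.304]
wrist_force: [-0.0, -0.8, -5.3]
finger_gap: 27.9
finger_force: 30.0
```

Emit:
apply_moves([
  [[0,0,0.002],[0,0,0],0.9],
  [[0,0,0.005],[0,0,0],0.9],
  [[0,0,0.005],[0,0,0],0.9],
])

```text
clock: 12.6
eef_pos: [508.7, -272.5, 41.2]
eef_rot: [3.141, -0.0, -0.304]
wrist_force: [-0.6, 0.5, -4.7]
finger_gap: 27.8
finger_force: 30.0
```

Emit:
apply_moves([
  [[0,0.007,0.002],[0,0,0],0.9],
  [[0,0.0148,0.004],[0,0,0],0.9],
  [[0,0.0148,0.007],[0,0,0],0.9],
  [[0,0.0148,0.01],[0,0,0],0.9],
  [[0,0.0148,0.011],[0,0,0],0.9],
  [[0,0.0148,0.011],[0,0,0],0.9],
])

```text
clock: 13.1
eef_pos: [507.6, -276.2, 38.5]
eef_rot: [3.141, -0.0, -0.304]
wrist_force: [-2.0, -0.2, -0.1]
finger_gap: 28.1
finger_force: 30.0
```

Emit:
apply_moves([
  [[0,0,0],[0,0,0],0.65],
  [[0,0,0],[0,0,0],0.4],
  [[0,0,0],[0,0,0],0.2],
  [[0,0,0],[0,0,0],0],
  [[0,0,0],[0,0,0],0],
  [[0,0,0],[0,0,0],0],
  [[0,0,-0.1],[0,0,0],0],
  [[0,0,-0.25],[0,0,0],0],
  [[0,0,-0.4],[0,0,0],0],
  [[0,0,-0.55],[0,0,0],0],
  [[0,0,-0.72],[0,0,0],0],
  [[0,0,-0.72],[0,0,0],0],
])

```text
clock: 14.1
eef_pos: [509.4, -277.1, 226.6]
eef_rot: [3.139, -0.011, -0.304]
wrist_force: [-0.1, -2.0, 0.7]
finger_gap: 93.9
finger_force: 0.0
```

```bash
python3 - <<'E'
from h import *
s=manip.read_state();print(s["clock"],s["eef_pos"],s["eef_rot"])
i=viewer.camera_info("wrist");im=viewer.camera("wrist");cv2.imwrite("pics/w6.png",im)
np.save("pics/w6.npy",i,allow_pickle=True)
go(565,222,225,1.06+0.5)
E
```

```text
14.1 [ 509.42978096 -277.09440948  226.55340201] [ 3.13864817 -0.01131234 -0.30404789]
go shift [-0.3824 -1.9706 -0.0091] wz -0.5933 rows>= 15
```

View pics/w6.png

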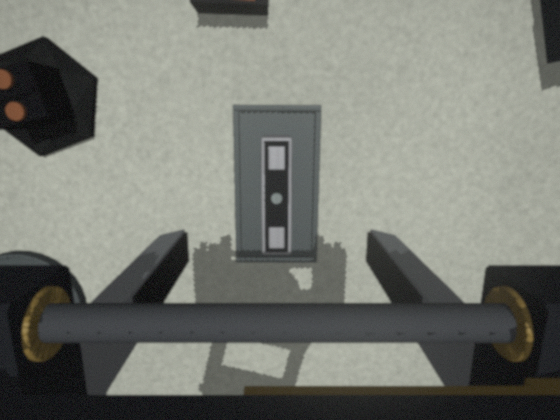

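The long cell stands inside the oblong tray, corners (233,105) to (317,262), with its dot at (277,199), which is visually centred and aligned.

Emit:
apply_moves([
  [[-0.01,-0.06,0],[0,0,0],0],
  [[-0.04,-0.2,0],[0,0,0],0],
  [[-0.07,-0.36,0],[0,0,0],0],
  [[-0.1,-0.52,0],[0,0,0],0],
  [[-0.13,-0.68,0],[0,0,0],0],
  [[-0.16,-0.84,0],[0,0,0],0],
  [[-0.19,-0.99,0],[0,0,0],0],
])

```text
clock: 14.73
eef_pos: [535.5, -22.6, 216.7]
eef_rot: [3.141, 0.002, -0.304]
wrist_force: [0.1, -0.4, 0.3]
finger_gap: 94.0
finger_force: 0.0
```

Emit:
apply_moves([
  [[-0.03,-0.15,0],[0,0,-0.035],0],
  [[-0.06,-0.3,0],[0,0,-0.07],0],
  [[-0.09,-0.45,0],[0,0,-0.105],0],
  [[-0.12,-0.6,0],[0,0,-0.14],0],
  [[-0.15,-0.75,0],[0,0,-0.175],0],
  [[-0.18,-0.9,0],[0,0,-0.21],0],
  [[-0.19,-0.98,0],[0,0,-0.224],0],
  [[-0.19,-0.98,0],[0,0,-0.224],0],
  [[-0.19,-0.98,0],[0,0,-0.224],0],
])

```text
clock: 15.48
eef_pos: [563.3, 223.6, 216.3]
eef_rot: [-3.141, 0.003, 0.401]
wrist_force: [0.0, -0.5, -0.5]
finger_gap: 93.9
finger_force: 0.0
```

```bash
python3 - <<'E'
from h import *
s=manip.read_state();print(s["clock"],s["eef_pos"],s["eef_rot"])
i=np.load("pics/w6.npy",allow_pickle=True).item()
P=ray([(233,105),(321,105),(317,262),(236,262)],14,i); print("oblong",rect(P),P.mean(0)); print("dot",ray((276.5,198.5),68,i))
i=viewer.camera_info("wrist");im=viewer.camera("wrist");cv2.imwrite("pics/w7.png",im)
np.save("pics/w7.npy",i,allow_pickle=True)
E
```

```text
15.4833 [563.34490047 223.5637042  216.25558786] [-3.14138622e+00  2.92743087e-03  4.00980088e-01]
oblong (array([ 506.4, -276.3]), array([ 89.8, 168.2]), -0.304) [ 506.27168714 -276.50804862   14.        ]
dot [[ 505.75471792 -276.0409183    68.        ]]
```

View pics/w7.png

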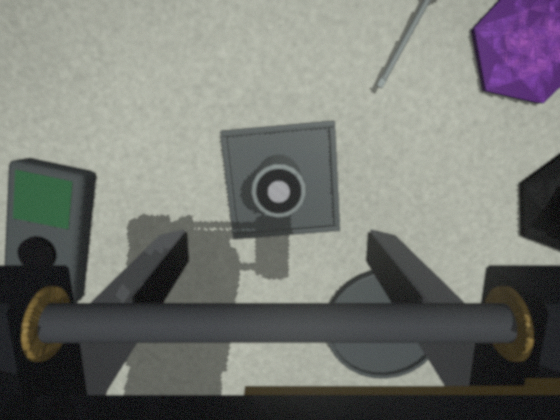

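The round cell's terminal disc is at (278,191). The square tray's corners are (221,130), (334,122), (339,230) and (233,238), and the empty round tray is at the lower right.

```bash
python3 - <<'E'
from h import *
i=np.load("pics/w7.npy",allow_pickle=True).item(); im=cv2.imread("pics/w7.png")
P=ray([(221,130),(334,121),(339,230),(233,238)],14,i); print("square",rect(P),P.mean(0))
c=ray((278,191),88,i)[0]; print("cell",c)
go(c[0],c[1],46,0.401)
E
```

```text
square (array([566.8, 219.5]), array([112.7, 113. ]), 0.481) [566.77286742 219.54250837  14.        ]
cell [570.22617569 225.37244957  88.        ]
go shift [ 2.890e-02 -2.000e-04  6.829e-01] wz -0.0006 rows>= 5
```

Emit:
apply_moves([
  [[0.028,0,0.1],[0,0,0],0],
  [[0.028,0,0.25],[0,0,0],0],
  [[0.028,0,0.4],[0,0,0],0],
  [[0.028,0,0.5],[0,0,0],0],
  [[0.028,0,0.57],[0,0,0],0],
  [[0.028,0,0.63],[0,0,0],0],
  [[0.028,0,0.67],[0,0,0],0],
  [[0.028,0,0.68],[0,0,0],0],
  [[0.028,0,0.68],[0,0,0],0],
  [[0.028,0,0.68],[0,0,0],0],
], squeeze=30)

```text
clock: 16.37
eef_pos: [571.2, 224.9, 49.1]
eef_rot: [3.142, -0.001, 0.399]
wrist_force: [0.3, -0.4, 0.6]
finger_gap: 93.9
finger_force: 0.0
```

Emit:
apply_moves([
  [[0,0,0],[0,0,0],0.3],
  [[0,0,0],[0,0,0],0.4],
  [[0,0,0],[0,0,0],0.46],
  [[0,0,0],[0,0,0],0.5],
  [[0,0,0],[0,0,0],0.56],
  [[0,0,0],[0,0,0],0.65],
  [[0,0,0],[0,0,0],0.75],
  [[0,0,0],[0,0,0],0.75],
  [[0,0,0],[0,0,0],0.75],
  [[0,0,0],[0,0,0],0.75],
  [[0,0,0],[0,0,0],0.75],
])

```text
clock: 17.28
eef_pos: [570.8, 225.2, 48.2]
eef_rot: [-3.142, -0.0, 0.4]
wrist_force: [-0.7, 0.2, 0.6]
finger_gap: 45.9
finger_force: 30.0
```

Emit:
apply_moves([
  [[0,0,-0.08],[0,0,0],0.75],
  [[0,0,-0.2],[0,0,0],0.75],
  [[0,0,-0.3],[0,0,0],0.75],
  [[-0.04,0,-0.34],[0,0,0],0.75],
  [[-0.13,0.01,-0.34],[0,0,0],0.75],
  [[-0.25,0.03,-0.34],[0,0,0],0.75],
  [[-0.38,0.05,-0.34],[0,0,0],0.75],
  [[-0.51,0.07,-0.34],[0,0,0],0.75],
  [[-0.63,0.09,-0.34],[0,0,0],0.75],
  [[-0.74,0.11,-0.34],[0,0,0],0.75],
  [[-0.8,0.12,-0.34],[0,0,0],0.75],
  [[-0.82,0.12,-0.34],[0,0,0],0.75],
])

```text
clock: 18.28
eef_pos: [391.8, 116.7, 133.0]
eef_rot: [-3.142, 0.001, 0.399]
wrist_force: [-0.4, 0.6, -3.8]
finger_gap: 45.7
finger_force: 30.0
```

```bash
python3 - <<'E'
from h import *
s=manip.read_state();print(s["clock"],s["eef_pos"],s["eef_rot"],s["finger_gap"])
i=viewer.camera_info("wrist");im=viewer.camera("wrist");cv2.imwrite("pics/w8.png",im)
np.save("pics/w8.npy",i,allow_pickle=True); print("tray px",proj([457,47,14],i))
E
```

```text
18.2833 [391.81471811 116.71662732 132.98871543] [-3.14155640e+00  1.03174454e-03  3.98923800e-01] 45.74130174751187
tray px [[391.69435643 161.166943  ]]
```

View pics/w8.png

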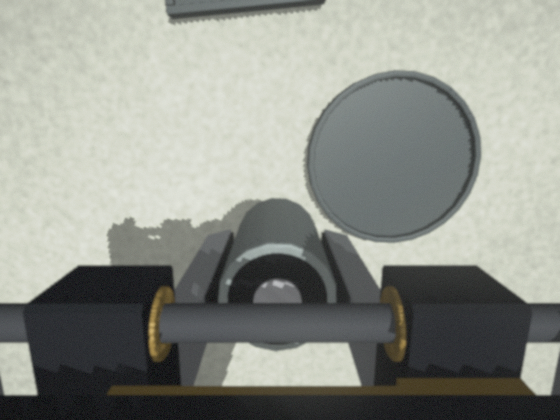

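The whole round tray is in view, x 305–480 and y 70–242. The held cell's disc is at (277,291).

```bash
python3 - <<'E'
from h import *
i=np.load("pics/w8.npy",allow_pickle=True).item(); im=cv2.imread("pics/w8.png")
m=(cv2.GaussianBlur(im,(5,5),0).max(2)<125).astype(np.uint8); m[:50]=0; m[250:]=0; m[:,:295]=0; m[:,490:]=0
m=cv2.morphologyEx(m,cv2.MORPH_OPEN,np.ones((15,15),np.uint8))
c=max(cv2.findContours(m,0,cv2.CHAIN_APPROX_NONE)[0],key=cv2.contourArea)[:,0]
P=ray(c,14,i)[:,:2]; print(cv2.boundingRect(c),cv2.minEnclosingCircle(np.float32(P)),rect(P))
Q=ray([(305,156),(480,150),(398,70),(390,242)],14,i); print(Q[:2].mean(0),Q[2:].mean(0),np.linalg.norm(Q[0]-Q[1]),np.linalg.norm(Q[2]-Q[3]))
print("disc",ray((277,291),172.8,i), manip.read_state()["eef_pos"])
E
```

```text
(311, 100, 168, 140) ((457.1946716308594, 46.554725646972656), 66.99481964111328) (array([444. ,  29.6]), array([ 86.7, 133.8]), -0.664)
[462.84136508  49.43787407  14.        ] [457.9502074   45.66540521  14.        ] 135.38356080802686 133.66831012647015
disc [[395.55298023 118.02176951 172.8       ]] [392.38508502 117.08844683 133.18407025]
```

Emit:
apply_moves([
  [[0.03,0.07,0],[0,0,0],0.75],
  [[0.07,0.19,0],[0,0,0],0.75],
  [[0.11,0.3,0.02],[0,0,0],0.75],
  [[0.127,0.3625,0.09],[0,0,0],0.75],
  [[0.127,0.3625,0.17],[0,0,0],0.75],
  [[0.127,0.3625,0.23],[0,0,0],0.75],
  [[0.127,0.3625,0.28],[0,0,0],0.75],
  [[0.127,0.3625,0.31],[0,0,0],0.75],
  [[0.127,0.3625,0.322],[0,0,0],0.75],
  [[0.127,0.3625,0.328],[0,0,0],0.75],
  [[0.127,0.3625,0.33],[0,0,0],0.75],
  [[0.127,0.3625,0.33],[0,0,0],0.75],
])

```text
clock: 19.33
eef_pos: [458.6, 46.7, 51.2]
eef_rot: [3.141, -0.001, 0.4]
wrist_force: [1.3, -0.2, -3.6]
finger_gap: 45.8
finger_force: 30.0
```

Emit:
apply_moves([
  [[0,0,0.002],[0,0,0],0.75],
  [[0,0,0.004],[0,0,0],0.75],
  [[0,0,0.004],[0,0,0],0.75],
])

```text
clock: 19.58
eef_pos: [458.3, 46.6, 50.0]
eef_rot: [3.141, -0.001, 0.4]
wrist_force: [-0.4, -1.0, -3.5]
finger_gap: 45.5
finger_force: 30.0
```

Emit:
apply_moves([
  [[0,0,0.002],[0,0,0],0.75],
  [[0,0,0.004],[0,0,0],0.75],
  [[0,0,0.006],[0,0,0],0.75],
  [[0,0,0.0075],[0,0,0],0.75],
  [[0,0,0.0075],[0,0,0],0.75],
])

```text
clock: 20.0
eef_pos: [458.2, 46.6, 48.2]
eef_rot: [3.142, -0.0, 0.4]
wrist_force: [-2.1, -0.0, 4.3]
finger_gap: 45.9
finger_force: 30.0
```

Emit:
apply_moves([
  [[0,0,0],[0,0,0],0.45],
  [[0,0,0],[0,0,0],0.35],
  [[0,0,0],[0,0,0],0.2],
  [[0,0,0],[0,0,0],0],
  [[0,0,0],[0,0,0],0],
  [[0,0,0],[0,0,0],0],
  [[0,0,-0.1],[0,0,0],0],
  [[0,0,-0.25],[0,0,0],0],
  [[0,0,-0.4],[0,0,0],0],
  [[0,0,-0.55],[0,0,0],0],
  [[0,0,-0.7],[0,0,0],0],
  [[0,0,-0.7],[0,0,0],0],
])

```text
clock: 21.0
eef_pos: [460.3, 46.7, 229.6]
eef_rot: [3.138, -0.01, 0.4]
wrist_force: [0.7, 0.3, 1.0]
finger_gap: 94.0
finger_force: 0.0
```

```bash
python3 - <<'E'
from h import *
s=manip.read_state();print(s["clock"],s["eef_pos"],s["eef_rot"])
i=viewer.camera_info("wrist");im=viewer.camera("wrist");cv2.imwrite("pics/w9.png",im)
np.save("pics/w9.npy",i,allow_pickle=True)
go(663.6,-77.8,222,-0.035)
E
```

```text
21.0 [460.26912757  46.68127843 229.64698854] [ 3.1377835  -0.00966111  0.3996849 ]
go shift [0.5589 0.7762 0.0164] wz 0.1383 rows>= 6
```

View pics/w9.png

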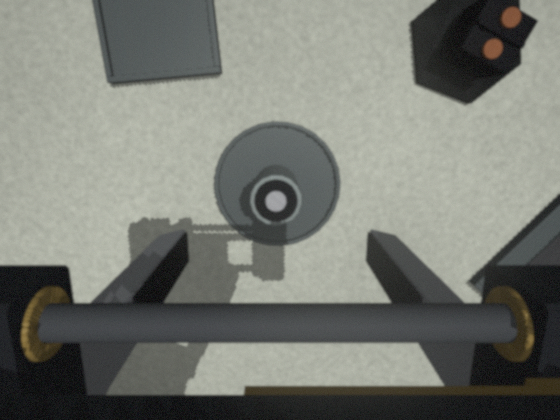

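The round cell stands in the round tray, with its disc at (276,201) and the tray rim spanning x 214–340, y 121–245. I check the numbers while going to the contactor.

Emit:
apply_moves([
  [[0.02,0.03,0],[0,0,0.01],0],
  [[0.08,0.11,0],[0,0,0.03],0],
  [[0.15,0.21,0],[0,0,0.05],0],
  [[0.22,0.31,0],[0,0,0.07],0],
  [[0.29,0.41,0],[0,0,0.09],0],
  [[0.36,0.51,0],[0,0,0.11],0],
  [[0.44,0.61,0],[0,0,0.125],0],
  [[0.51,0.71,0],[0,0,0.138],0],
  [[0.55,0.765,0],[0,0,0.138],0],
  [[0.559,0.776,0],[0,0,0.138],0],
  [[0.559,0.776,0],[0,0,0.138],0],
  [[0.559,0.776,0],[0,0,0.138],0],
])

```text
clock: 22.05
eef_pos: [661.7, -77.4, 221.5]
eef_rot: [-3.141, 0.002, -0.034]
wrist_force: [0.9, -0.5, -0.0]
finger_gap: 94.2
finger_force: 0.0
```

```bash
python3 - <<'E'
from h import *
i=np.load("pics/w9.npy",allow_pickle=True).item()
print("disc",ray((276,201),88,i)); Q=ray([(277,121),(277,245),(214,181),(340,181)],14,i);print(Q[:2].mean(0),Q[2:].mean(0))
s=manip.read_state();print(s["clock"],s["eef_pos"],s["eef_rot"])
i=viewer.camera_info("wrist");im=viewer.camera("wrist");cv2.imwrite("pics/w10.png",im)
p=proj([663.6,-77.8,60],i)[0].astype(int); r=copper(im,i,60,(p[0]-60,p[1]-50,p[0]+60,p[1]+50)); print(p,r)
go(r[1][0],r[1][1],36.5,r[3] if abs(r[3])<1.5 else r[3]-np.sign(r[3])*np.pi)
E
```

```text
disc [[457.69383726  45.70482688  88.        ]]
[458.74054492  44.91578744  14.        ] [463.09469838  46.7125367   14.        ]
22.05 [661.69515908 -77.42743985 221.51846624] [-3.14124423e+00  1.97977401e-03 -3.41446881e-02]
[277 189] (array([[277.85714286, 173.91575092],
       [277.20392157, 203.79607843]]), array([663.96214609, -78.08206151]), np.float64(27.82469524651621), np.float64(-0.05433840643847534))
go shift [0.0094 0.0032 0.7429] wz 0.0066 rows>= 5
```

Emit:
apply_moves([
  [[0.009,0.003,0.1],[0,0,0.006],0],
  [[0.009,0.003,0.25],[0,0,0.006],0],
  [[0.009,0.003,0.4],[0,0,0.006],0],
  [[0.009,0.003,0.5],[0,0,0.006],0],
  [[0.009,0.003,0.58],[0,0,0.006],0],
  [[0.009,0.003,0.65],[0,0,0.006],0],
  [[0.009,0.003,0.7],[0,0,0.006],0],
  [[0.009,0.003,0.735],[0,0,0.006],0],
  [[0.009,0.003,0.74],[0,0,0.006],0],
  [[0.009,0.003,0.74],[0,0,0.006],0],
], squeeze=30)

```text
clock: 22.93
eef_pos: [664.6, -78.4, 38.2]
eef_rot: [3.142, -0.0, -0.053]
wrist_force: [0.3, -0.3, 0.8]
finger_gap: 94.3
finger_force: 0.0
```

Emit:
apply_moves([
  [[0,0,0],[0,0,0],0.3],
  [[0,0,0],[0,0,0],0.38],
  [[0,0,0],[0,0,0],0.44],
  [[0,0,0],[0,0,0],0.5],
  [[0,0,0],[0,0,0],0.6],
  [[0,0,0],[0,0,0],0.7],
  [[0,0,0],[0,0,0],0.7],
  [[0,0,0],[0,0,0],0.7],
  [[0,0,0],[0,0,0],0.7],
  [[0,0,0],[0,0,0],0.7],
])

```text
clock: 23.77
eef_pos: [664.6, -78.6, 37.9]
eef_rot: [-3.142, -0.0, -0.053]
wrist_force: [-0.5, 0.4, 1.3]
finger_gap: 50.2
finger_force: 30.0
```

```bash
python3 - <<'E'
from h import *
s=manip.read_state();print(s["clock"],s["eef_pos"],s["eef_rot"],s["finger_gap"])
go(566,219.5,s["eef_pos"][2]+90,s["eef_rot"][2])
E
```

```text
23.7667 [664.59722123 -78.55824624  37.87434988] [-3.14156445e+00 -4.10603156e-05 -5.27696825e-02] 50.1873025637016
go shift [-0.4567 -1.1698 -0.36  ] wz -0.0 rows>= 8
```

Emit:
apply_moves([
  [[0,0,-0.08],[0,0,0],0.7],
  [[0,0,-0.2],[0,0,0],0.7],
  [[0,0,-0.32],[0,0,0],0.7],
  [[-0.01,-0.04,-0.36],[0,0,0],0.7],
  [[-0.04,-0.13,-0.36],[0,0,-0.02],0.7],
  [[-0.09,-0.25,-0.36],[0,0,-0.05],0.7],
  [[-0.14,-0.37,-0.36],[0,0,-0.08],0.7],
  [[-0.19,-0.49,-0.36],[0,0,-0.11],0.7],
  [[-0.24,-0.61,-0.36],[0,0,-0.14],0.7],
  [[-0.29,-0.73,-0.36],[0,0,-0.16],0.7],
  [[-0.33,-0.82,-0.36],[0,0,-0.17],0.7],
  [[-0.34,-0.86,-0.36],[0,0,-0.17],0.7],
])

```text
clock: 24.77
eef_pos: [588.9, 144.0, 126.6]
eef_rot: [-3.14, 0.002, 0.486]
wrist_force: [0.0, 0.2, -3.5]
finger_gap: 50.1
finger_force: 30.0
```

Emit:
apply_moves([
  [[0,0,0],[0,0,0],0.7],
  [[0,0,0],[0,0,0],0.7],
])

```text
clock: 24.93
eef_pos: [590.8, 140.8, 127.1]
eef_rot: [-3.142, 0.001, 0.481]
wrist_force: [0.0, 0.1, -3.2]
finger_gap: 49.6
finger_force: 30.0
```

```bash
python3 - <<'E'
from h import *
s=manip.read_state();print(s["clock"],s["eef_pos"],s["eef_rot"],s["finger_gap"])
go(566.5,219.3,38,0.481)
E
```

```text
24.9333 [590.78435999 140.75902685 127.0860677 ] [-3.14154739e+00  8.86081947e-04  4.81321441e-01] 49.64816028233169
go shift [ 0.0593 -0.3234  0.3563] wz 0.0001 rows>= 3
```

Emit:
apply_moves([
  [[0.01,-0.06,0],[0,0,0],0.7],
  [[0.03,-0.17,0],[0,0,0],0.7],
  [[0.05,-0.27,0.01],[0,0,0],0.7],
  [[0.059,-0.323,0.08],[0,0,0],0.7],
  [[0.059,-0.323,0.16],[0,0,0],0.7],
  [[0.059,-0.323,0.23],[0,0,0],0.7],
  [[0.059,-0.323,0.28],[0,0,0],0.7],
  [[0.059,-0.323,0.31],[0,0,0],0.7],
  [[0.059,-0.323,0.33],[0,0,0],0.7],
  [[0.059,-0.323,0.34],[0,0,0],0.7],
  [[0.059,-0.323,0.345],[0,0,0],0.7],
  [[0.059,-0.323,0.345],[0,0,0],0.7],
])

```text
clock: 25.93
eef_pos: [567.1, 219.0, 42.0]
eef_rot: [3.141, -0.001, 0.481]
wrist_force: [0.3, 0.5, -3.5]
finger_gap: 50.0
finger_force: 30.0
```

Emit:
apply_moves([
  [[0,0,0.002],[0,0,0],0.7],
  [[0,0,0.004],[0,0,0],0.7],
  [[0,0,0.006],[0,0,0],0.7],
  [[0,0,0.007],[0,0,0],0.7],
  [[0,0,0.007],[0,0,0],0.7],
])

```text
clock: 26.35
eef_pos: [566.7, 219.0, 39.9]
eef_rot: [3.142, -0.0, 0.481]
wrist_force: [0.1, 0.7, -3.8]
finger_gap: 49.8
finger_force: 30.0
```

Emit:
apply_moves([
  [[0,0,0.002],[0,0,0],0.7],
  [[0,0,0.004],[0,0,0],0.7],
  [[0,0,0.006],[0,0,0],0.7],
  [[0,0,0.0085],[0,0,0],0.7],
  [[0,0,0.0085],[0,0,0],0.7],
])

```text
clock: 26.77
eef_pos: [566.8, 219.0, 37.9]
eef_rot: [3.142, -0.0, 0.481]
wrist_force: [-0.1, -0.8, -0.8]
finger_gap: 49.9
finger_force: 30.0
```

Emit:
apply_moves([
  [[0,0,0.001],[0,0,0],0.7],
  [[0,0,0.001],[0,0,0],0.42],
  [[0,0,0.001],[0,0,0],0.3],
  [[0,0,0.001],[0,0,0],0],
  [[0,0,0.001],[0,0,0],0],
  [[0,0,0.001],[0,0,0],0],
  [[0,0,0.001],[0,0,0],0],
  [[0,0,-0.1],[0,0,0],0],
  [[0,0,-0.25],[0,0,0],0],
  [[0,0,-0.4],[0,0,0],0],
  [[0,0,-0.6],[0,0,0],0],
  [[0,0,-0.72],[0,0,0],0],
])

```text
clock: 27.77
eef_pos: [566.5, 218.9, 220.1]
eef_rot: [3.141, -0.001, 0.481]
wrist_force: [1.0, 0.7, 0.2]
finger_gap: 93.6
finger_force: 0.0
```

Emit:
apply_moves([
  [[-0.1,0,0],[0,0,0],0],
  [[-0.2,0,0],[0,0,0],0],
  [[-0.2,0,0],[0,0,0],0],
  [[-0.2,0,0],[0,0,0],0],
])

```text
clock: 28.1
eef_pos: [522.1, 195.7, 218.3]
eef_rot: [3.141, -0.001, 0.481]
wrist_force: [0.6, 0.5, -0.6]
finger_gap: 93.9
finger_force: 0.0
```

```bash
python3 - <<'E'
from h import *
s=manip.read_state();print(s["clock"],s["eef_pos"],s["wrist_force"])
i=viewer.camera_info("wrist");im=viewer.camera("wrist");cv2.imwrite("pics/w11.png",im);np.save("pics/w11.npy",i,allow_pickle=True)
p=proj([566.8,219,60],i)[0].astype(int); print(p,copper(im,i,60,(p[0]-60,p[1]-50,p[0]+60,p[1]+50)))
E
```

```text
28.1 [522.10511677 195.65725751 218.27305796] [ 0.63521457  0.54166571 -0.5632869 ]
[276 136] (array([[277.        , 120.93898305],
       [276.91901408, 153.17253521]]), array([566.05031891, 218.39189073]), np.float64(27.803194738868836), np.float64(0.47938935172836755))
```

View pics/w11.png

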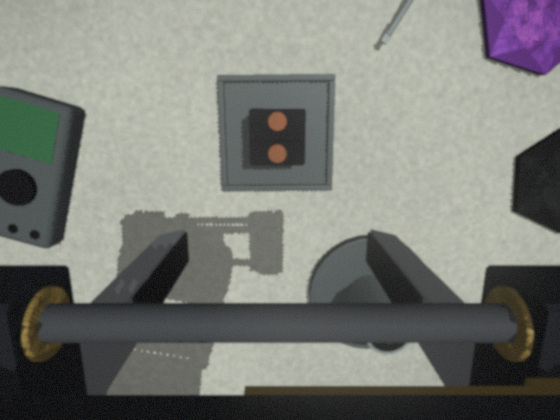

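The contactor is centred and squared in its tray: terminals at (277,121) and (277,153), tray corners (218,76) to (331,189), within about 1.5 mm. The arm is clear, so I hand in.

```bash
python3 -c "
from cell import manip
print(manip.sign_off())"
```

```text
the job is handed in; nothing more can be done
None
```

The job is handed in: each of the three parts stands released in its own tray, within about 2 mm of centre by my camera measurements; the contactor was parked on the small black mat on the way, and the arm finished clear after about 28 s (the hand-in returned no verdict).

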